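# Rack the chromatography columns in order of length

### The job

The blue rack keeps the chromatography columns in order of length; its shortest and its longest already lie in the two end notches. Lay the four loose columns from the mat in the four empty notches between them, so that the length rises notch by notch from the shortest to the longest, each lying level across both rails and centred on them. Set the columns down, never drop them, and leave the two racked columns, the bottle, the wrench and the bin of plugs where they are.

Things in the scene. Friction and masses are not known exactly. Their poses are not given: they have to be found in the camera images.
- rack: blue fixed rack, base 84 (x) x 304 (y) x 8 mm; origin under its centre, z up. Two rails 6 mm thick along y, at x = -25 and 25 mm, with V notches at y = -110, -66, -22, 22, 66, 110 mm. A column lies along x across both rails, its axis 47 mm above the bench; 45-degree flanks centre it; tooth tips 62 mm up. Fingers fit between the rails. Neighbours are 44 mm apart: open the gripper only part way
- col_125: loose chromatography column, 125 mm long overall (second shortest, yellow band and plugs), about 112 g, lying level on a grey mat 3 mm thick, its axis 10 mm above the bench: steel tube, 9.5 mm in diameter, white label, 16 mm long hex fittings (14 mm across flats) and plugs at the ends; origin at mid-length on the tube's axis, x along the tube (either way round)
- col_150: loose chromatography column, 150 mm long overall (third shortest, red band and plugs), about 125 g, lying level on a grey mat 3 mm thick, its axis 10 mm above the bench: steel tube, 9.5 mm in diameter, white label, 16 mm long hex fittings (14 mm across flats) and plugs at the ends; origin at mid-length on the tube's axis, x along the tube (either way round)
- col_175: loose chromatography column, 175 mm long overall (third longest, green band and plugs), about 137 g, lying level on a grey mat 3 mm thick, its axis 10 mm above the bench: steel tube, 9.5 mm in diameter, white label, 16 mm long hex fittings (14 mm across flats) and plugs at the ends; origin at mid-length on the tube's axis, x along the tube (either way round)
- col_225: loose chromatography column, 225 mm long overall (second longest, orange band and plugs), about 162 g, lying level on a grey mat 3 mm thick, its axis 10 mm above the bench: steel tube, 9.5 mm in diameter, white label, 16 mm long hex fittings (14 mm across flats) and plugs at the ends; origin at mid-length on the tube's axis, x along the tube (either way round)
- col_100: the shortest column, 100 mm long overall (white band and plugs), already lying in the notch at one end of the rack (either end), loose: steel tube, 9.5 mm in diameter, white label, 16 mm long hex fittings (14 mm across flats) and plugs at the ends; origin at mid-length on the tube's axis, x along the tube (either way round)
- col_275: the longest column, 275 mm long overall (black band and plugs), already lying in the notch at the other end of the rack, loose: steel tube, 9.5 mm in diameter, white label, 16 mm long hex fittings (14 mm across flats) and plugs at the ends; origin at mid-length on the tube's axis, x along the tube (either way round)
- bottle: bystander: amber bottle with a blue cap, 52 mm in diameter, 100 mm tall, standing loose; origin at the centre of its underside
- wrench: bystander: steel wrench, 150 mm long, lying loose; origin at the middle underneath, x axis along it
- plug_bin: bystander: open yellow bin of end plugs, 85 x 110 x 40 mm, standing loose; origin at the centre of its underside
There are look-alikes about, which are no part of the job. Leave any black or turquoise look-alike of the col_150 alone. Leave any turquoise look-alike of the col_225 alone.

How it is judged (in metres and radians):
At the end, for the whole second after the job is handed in: From the 100 mm column's end on, the 125, 150, 175 and 225 mm columns lie at rest in successive notches: 8 mm along the row, 15 mm off centre, axis 42.5 to 51 mm up, 0.12 rad. Racked columns within 12 mm, bottle, wrench and bin within 20 mm of their starts (((y of col_100 in the frame of rack above 0 m and y of col_125 in the frame of rack between 0.058 and 0.074 m and y of col_150 in the frame of rack between 0.014 and 0.03 m and y of col_175 in the frame of rack between -0.03 and -0.014 m and y of col_225 in the frame of rack between -0.074 and -0.058 m) or (y of col_100 in the frame of rack below 0 m and y of col_125 in the frame of rack between -0.074 and -0.058 m and y of col_150 in the frame of rack between -0.03 and -0.014 m and y of col_175 in the frame of rack between 0.014 and 0.03 m and y of col_225 in the frame of rack between 0.058 and 0.074 m)) and x of col_125 in the frame of rack between -0.015 and 0.015 m and z of col_125 in the frame of rack between 0.0425 and 0.051 m and angle between the x axis of each of col_125, col_150, col_175, col_225 and the x axis of rack, either way round below 0.12 rad and linear speed of each of col_125, col_150, col_175, col_225 below 0.02 m/s and x of col_150 in the frame of rack between -0.015 and 0.015 m and z of col_150 in the frame of rack between 0.0425 and 0.051 m and x of col_175 in the frame of rack between -0.015 and 0.015 m and z of col_175 in the frame of rack between 0.0425 and 0.051 m and x of col_225 in the frame of rack between -0.015 and 0.015 m and z of col_225 in the frame of rack between 0.0425 and 0.051 m and distance of each of col_100, col_275 from where it was at the start of the episode below 0.012 m and distance of each of bottle, wrench, plug_bin from where it was at the start of the episode below 0.02 m); the robot touches nothing.
It fails at once if a column is dropped or flung (moves faster than 0.6 m/s while no finger touches it, as after a fall of 2 cm) ((contact force between the fingers and col_125 below 0.05 N and linear speed of col_125 above 0.6 m/s) or (contact force between the fingers and col_150 below 0.05 N and linear speed of col_150 above 0.6 m/s) or (contact force between the fingers and col_175 below 0.05 N and linear speed of col_175 above 0.6 m/s) or (contact force between the fingers and col_225 below 0.05 N and linear speed of col_225 above 0.6 m/s)).
It fails at once if one of the two columns already racked is shifted by more than 12 mm (distance of any of col_100, col_275 from where it was at the start of the episode above 0.012 m).
It fails at once if the bottle, the wrench or the bin of plugs is shifted by more than 20 mm (distance of any of bottle, wrench, plug_bin from where it was at the start of the episode above 0.02 m).
It also fails if it takes over 102 s, if anything falls off the work surface, if the arm or the gripper's body presses on something with over 40 N, if the wrist force passes 120 N, or if a joint passes its speed limit or range.

### The arm

A 6-joint arm with a two-finger parallel gripper is mounted at the origin on the work surface. World frame = base frame: x ahead of the robot, y to its left, z up, the work surface at z = 0. Lengths are in mm, angles in rad, forces in N, time in s.
With the tool pointing down it reaches from about 300 to 775 mm from the base axis. Payload 14.6 kg.
Tool frame: the origin (TCP) lies on the centre line of the jaws, within the pads' length; the fingertips stand 8 mm ahead of it and the grasp point (between the pads) lies 11 mm behind it; z points along the fingers, y is the line along which they close (so a half turn about z gives the same grasp; the last joint's range is limited). The gripper opens to 94 mm and grips with 3 to 60 N. Pads are 16 mm wide; open, the fingers measure 119 mm over their backs; the gripper's body (75 mm by 177 mm) begins 78 mm behind the grasp point.
Start: joints at [1.192, 0.3, 1.521, -0, 1.321, -0.067], TCP at [168.722, 523.471, 213.446] pointing down, gripper open.
Joint ranges: [-3.03, 3.03], [-0.79, 2.21], [0.23, 2.52], [-1.04, 4.18], [0, 3.07], [-2.55, 2.55]. Speed limits (rad/s): [2.22, 2.22, 2.57, 3.14, 3.14, 3.14].

### API

Orientations are given as [roll, pitch, yaw] about the fixed x, y, z axes, in that order (R = Rz(yaw) Ry(pitch) Rx(roll)).
In Python, from cell import manip gives the robot as it stands.
- The arm moves only by the tool jog_arm, never from a script. Its argument "rows" is one flat list of numbers, 7 for each row, row after row: the shift along the world's x, y, z in cm, then the turn, a rotation vector about the world's x, y, z in rad, then the closure, from 0 (fully open) to 1 (shut). In form: [dx, dy, dz, rx, ry, rz, fingers, dx, dy, dz, rx, ry, rz, fingers, ...]. A call has 1 to 20 rows; each row shifts and turns the commanded pose from where the row before left it; what a row does not reach is not made up. A row lasts 1/12 s, in which the tool goes at most 41.7 mm and 7.16 degrees, less where a joint would pass 70% of its speed; a pose out of reach is approached as far as the arm can. A call with a gripper value outside its range is refused whole. The fingers move at their own pace and stop on an object; "newtons" is the grip in N (left out, the last holds). Time passes only in rows, so rows that do not move let the fingers close. It gives the time, the measured TCP pose, the force, the opening and the grip force at its end, in the units of the state.
- manip.read_state(): the state, without advancing time (a new reading comes with each control period).
- manip.camera(name): name is "side" or "top" or "wrist"; returns (picture, depth): 480x640x3 uint8, blue, green, red; 480x640 float32, mm along the optical axis (not along the pixel's ray), 0 where there is no reading.
- manip.camera_model(name): a dict with "K" (3x3 intrinsics, pixels), "k1" (the pictures are not rectified: a ray, as slopes to the right and down, at radius r is drawn at 1 + k1 r^2 times it, then the intrinsics apply), "R" (3x3) and "t" (3): a world point X has camera coordinates R X + t. Camera axes: x right, y down, z forward; pixel columns grow to the right and rows downward; lengths in mm; the calibration is good to about 2 mm. A picture is of the moment at which its call begins: read the wrist's pose just before it. camera_model takes no time and is no camera call; for the wrist camera it gives the pose at the moment of the call.
- manip.sign_off(): hands the job in; it is judged then, once.
The state is a dict: "clock": time; "joints": joint angles; "qd": joint speeds; "effort": joint torques, N m; "eef_pos": TCP position; "eef_rot": TCP orientation; "wrist_force": force on the tool from outside, world axes, zero at the start; "moment": the same for the moment, N m; "finger_gap": finger opening in mm; "finger_force": force on a finger pad.
Only numpy, scipy, OpenCV 4.12 (cv2) and the standard library are available. Lean on these libraries where they do the work, as an engineer would, in place of code of your own. Each camera call takes 0.05 s, during which the arm holds its last target. There are 200 camera calls.

## Working session

There is one attempt and no reset: what is moved stays moved. The work goes in short steps, Python scripts to look and compute and a tool call to move; the robot and the scene stay as the last step left them, time stands still between calls to the robot, and variables do not carry over. Pictures are saved under pics/ and viewed, at most 14 in all, crops included, and the job is handed in when it is done.

Besides the shell and the picture viewer there is one more tool, called after "Call:" by a JSON object that holds its "fn" and its "kwargs", one argument or row to a line. jog_arm: Moves the arm, as the interface text tells. Its arguments: {"type":"object","properties":{"rows":{"type":"array"},"newtons":{"type":"number"}},"required":["rows"]}

```bash
ls; mkdir -p pics; python3 - <<'E'
from cell import manip
import cv2,numpy as np
print(manip.read_state())
for n in ("top","side"):
    p,d=manip.camera(n); cv2.imwrite(f"pics/{n}0.png",p); np.savez(f"pics/{n}0.npz",p=p,d=d)
    m=manip.camera_model(n); print(n,m)
E
```

```text
pics
{'clock': 0.0, 'joints': array([ 1.19245498e+00,  3.00497824e-01,  1.52162731e+00, -1.98148553e-05,
        1.32071099e+00, -6.66225082e-02]), 'qd': array([ 0.00045836,  0.00079039, -0.00017135, -0.00056098,  0.00079428,
       -0.00142889]), 'effort': array([-4.63274337e-04, -5.31804979e+01, -3.52723038e+01,  7.07690092e-02,
        2.45692651e-02, -1.60393733e-04]), 'eef_pos': array([168.59934913, 523.23060331, 212.85211745]), 'eef_rot': array([-3.14035067e+00, -6.36319902e-05,  2.82987870e+00]), 'wrist_force': array([-0.5319971 , -0.29158712,  0.03480486]), 'moment': array([-0.02391594, -0.00118939, -0.02560343]), 'finger_force': 0.0, 'finger_gap': 93.87679466258757}
top {'K': array([[472.70168074,   0.        , 327.58406459],
       [  0.        , 472.70168074, 239.79939973],
       [  0.        ,   0.        ,   1.        ]]), 'k1': -0.015827226214787736, 'R': array([[-0.02759537, -0.99960899, -0.00451281],
       [-0.99617141,  0.02787454, -0.08285855],
       [ 0.08295194,  0.00220902, -0.9965511 ]]), 't': array([ -51.46379129,  502.26508114, 1019.66796007])}
side {'K': array([[449.28786366,   0.        , 322.44455321],
       [  0.        , 449.28786366, 242.07218889],
       [  0.        ,   0.        ,   1.        ]]), 'k1': -0.11233326925383554, 'R': array([[ 0.99148593, -0.12984141,  0.00984189],
       [-0.07311214, -0.61764839, -0.78304858],
       [ 0.10775096,  0.77566209, -0.62188267]]), 't': array([-502.89995287,   48.06704146, 1163.31741977])}
```

View pics/top0.png

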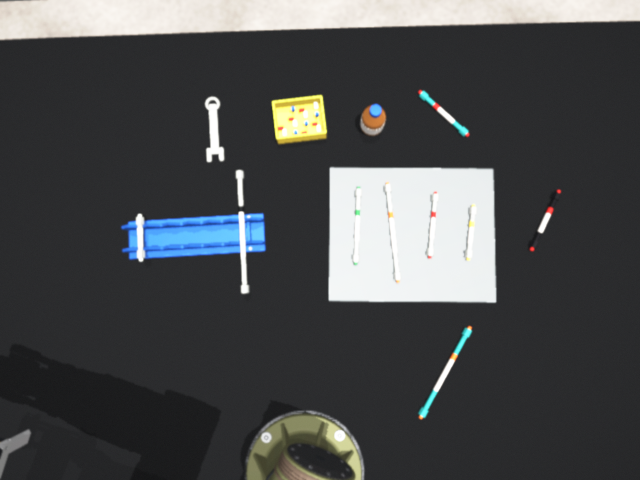

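View pics/side0.png

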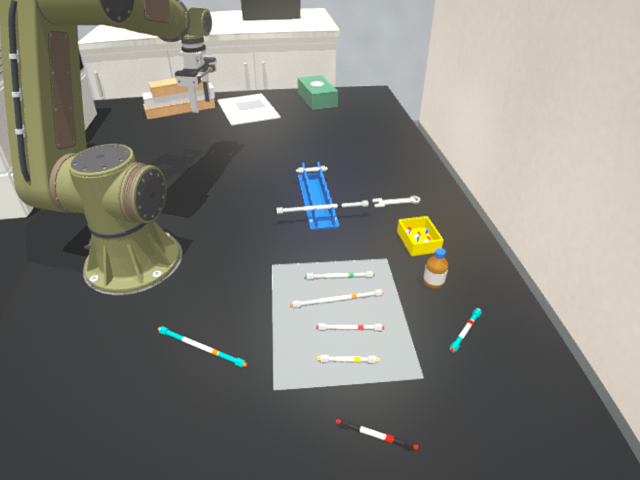

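The top view shows the loose columns on the grey mat: green (357,226), orange (393,232), red (433,225) and yellow (471,232). The look-alikes are off the mat: turquoise/red (444,113), black/red (545,220) and turquoise/orange (446,372). The rack's short column is at (140,237) and its long one at (243,232). I'm choosing the four on the mat by band colour.

```bash
cat > h.py <<'E'
import cv2,numpy as np
from cell import manip
def ray(uv,m,z):
    uv=np.array(uv,float).reshape(-1,1,2)
    n=cv2.undistortPoints(uv,m["K"],np.array([m["k1"],0,0,0.])).reshape(-1,2)
    d=np.c_[n,np.ones(len(n))]@m["R"]; c=-m["R"].T@m["t"]
    return c+d*((z-c[2])/d[:,2])[:,None]
def proj(X,m):
    r=cv2.Rodrigues(m["R"])[0]
    return cv2.projectPoints(np.array(X,float).reshape(-1,1,3),r,m["t"],m["K"],np.array([m["k1"],0,0,0.]))[0].reshape(-1,2)
E
python3 - <<'E'
from h import *
L=dict(yellow=(20,35),red=(0,6),green=(45,80),orange=(8,19))
for n in("top","side"):
    f=np.load(f"pics/{n}0.npz");p=f["p"];d=f["d"];m=manip.camera_model(n)
    hsv=cv2.cvtColor(p,cv2.COLOR_BGR2HSV)
    roi=np.zeros(p.shape[:2],bool)
    if n=="top": roi[172:298,335:490]=1
    else:
        q=np.array([[276,264],[378,264],[408,374],[276,380]]); t=np.zeros(p.shape[:2],np.uint8);cv2.fillPoly(t,[q],1);roi=t>0
    for k,(a,b) in L.items():
        M=roi&(hsv[...,0]>=a)&(hsv[...,0]<=b)&(hsv[...,1]>90)
        nn,_,st,c=cv2.connectedComponentsWithStats(M.astype(np.uint8))
        for i in range(1,nn):
            if st[i,4]>=3: print(n,k,st[i,4],c[i].round(1),ray(c[i],m,10)[0].round(1))
    # racked columns & rack
    if n=="top":
        for nm,(x0,x1,y0,y1) in dict(c100=(128,152,205,270),c275=(230,255,165,300)).items():
            s=(hsv[...,1]<60)&(hsv[...,2]>110); r=np.zeros_like(s); r[y0:y1,x0:x1]=1
            v,u=np.nonzero(s&r); P=ray(np.c_[u,v],m,50); 
            rect=cv2.minAreaRect(P[:,:2].astype(np.float32)); print(nm,rect)
        blue=(hsv[...,0]>100)&(hsv[...,0]<125)&(hsv[...,1]>120); r=np.zeros_like(blue); r[195:275,110:280]=1
        v,u=np.nonzero(blue&r); print("rack base z8..62",cv2.minAreaRect(ray(np.c_[u,v],m,35)[:,:2].astype(np.float32)),np.percentile(d[blue&r],[5,50,95]))
cr=cv2.resize(cv2.imread("pics/top0.png")[165:305,325:500],None,fx=4,fy=4,interpolation=cv2.INTER_CUBIC)
cv2.imwrite("pics/crop_mat.png",cr)
cr=cv2.resize(cv2.imread("pics/top0.png")[160:300,110:280],None,fx=4,fy=4,interpolation=cv2.INTER_CUBIC)
cv2.imwrite("pics/crop_rack.png",cr)
E
```

```text
top yellow 13 [390.8 214.3] [ 554.7 -208.2   10. ]
top yellow 13 [469.7 223.3] [ 529.6 -383.2   10. ]
top red 23 [432.8 214. ] [ 552.8 -301.9   10. ]
top red 6 [429.  256.5] [ 458.1 -289.1   10. ]
top green 17 [357.3 212.1] [ 561.7 -133.4   10. ]
top orange 9 [388.6 214.3] [ 554.8 -203.1   10. ]
c100 ((515.7081298828125, 338.3550109863281), (104.1263198852539, 17.460172653198242), 1.9682252407073975)
c275 ((523.8651123046875, 113.35936737060547), (268.3981018066406, 26.46587562561035), 2.2492308616638184)
rack base z8..62 ((515.6806640625, 227.84658813476562), (87.51750183105469, 315.6341857910156), 1.8946861028671265) [1007.34268799 1053.83898926 1060.94726562]
side yellow 9 [353.2 295.4] [ 553.6 -204.4   10. ]
side yellow 9 [318.9 358.3] [ 450.7 -374.6   10. ]
side yellow 31 [356.6 359.1] [ 527.3 -386.1   10. ]
side yellow 9 [377.1 359.3] [ 569.  -392.2   10. ]
side red 9 [316.9 326.3] [ 457.  -288.5   10. ]
side red 27 [360.2 327. ] [ 551.2 -302.3   10. ]
side red 6 [382.5 327. ] [ 600.  -308.4   10. ]
side green 18 [350.8 274.6] [ 560.8 -132.1   10. ]
side green 4 [305.2 276. ] [ 448.1 -123.6   10. ]
side orange 3 [382.7 291.7] [ 625.8 -200.6   10. ]
side orange 12 [354.1 296.2] [ 555.2 -207.    10. ]
side orange 7 [291.  304.6] [ 405.7 -216.2   10. ]
```

View pics/crop_mat.png

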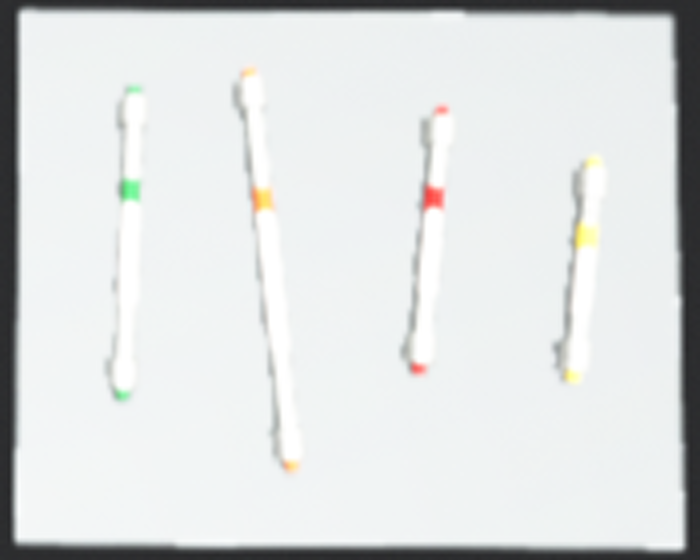

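View pics/crop_rack.png

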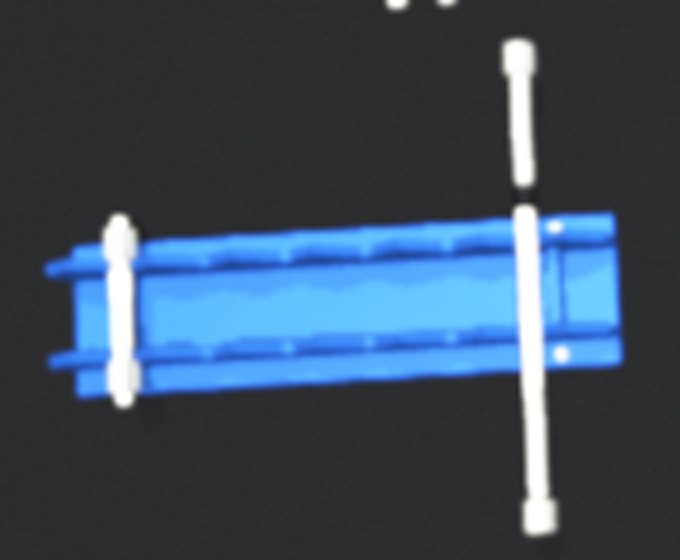

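```bash
python3 - <<'E'
from h import *
m=manip.camera_model("wrist");s=manip.read_state()
c=-m["R"].T@m["t"];print("cam",c-s["eef_pos"],m["K"][0,0],"fwd",m["R"][2],"right",m["R"][0])
t=manip.camera_model("top")
o=np.array([325,165])
for n,a,b in [("green",(134,86),(121,400)),("orange",(248,68),(291,471)),("red",(442,106),(416,373)),("yellow",(594,154),(571,382))]:
    P=ray([(np.array(a)+.5)/4-.5+o,(np.array(b)+.5)/4-.5+o],t,10)
    d=P[0]-P[1];print(n,P.mean(0).round(1),"len",np.linalg.norm(d).round(1),"ang",np.arctan2(d[1],d[0]).round(3))
o=np.array([110,160])
for n,a,b in [("c100",(119,213),(124,408)),("c275",(518,38),(540,536))]:
    P=ray([(np.array(a)+.5)/4-.5+o,(np.array(b)+.5)/4-.5+o],t,47)
    d=P[0]-P[1];print(n,P.mean(0).round(1),"len",np.linalg.norm(d).round(1),"ang",np.arctan2(d[1],d[0]).round(3))
E
```

```text
cam [-66.87756444  22.11755563 171.84054535] 373.0912221197413 fwd [ 0.23255988 -0.0752024  -0.96967031] right [ 3.06270459e-01  9.51944466e-01 -3.73617590e-04]
green [ 532.6 -130.7   10. ] len 176.2 ang -0.074
orange [ 516.  -209.2   10. ] len 226.4 ang 0.067
red [ 529.7 -298.8   10. ] len 150.7 ang -0.142
yellow [ 511.2 -383.6   10. ] len 128.6 ang -0.153
c100 [515.5 338.6  47. ] len 105.7 ang 0.031
c275 [523.3 118.5  47. ] len 269.7 ang 0.032
```

Call:
{"fn": "jog_arm", "kwargs": {
  "rows": [2.5, -2.26, 0, 0, 0, 0.0265, 0.2, 2.5, -2.26, 0, 0, 0, 0.0265, 0.2, 2.5, -2.26, 0, 0, 0, 0.0265, 0.2, 2.5, -2.26, 0, 0, 0, 0.0265, 0.2, 2.5, -2.26, 0, 0, 0, 0.0265, 0.2, 2.5, -2.26, 0, 0, 0, 0.0265, 0.2, 2.5, -2.26, 0, 0, 0, 0.0265, 0.2, 2.5, -2.26, 0, 0, 0, 0.0265, 0.2, 2.5, -2.26, 0, 0, 0, 0.0265, 0.2, 2.5, -2.26, 0, 0, 0, 0.0265, 0.2, 2.5, -2.26, 0, 0, 0, 0.0265, 0.2, 2.5, -2.26, 0, 0, 0, 0.0265, 0.2, 2.5, -2.26, 0, 0, 0, 0.0265, 0.2, 0, 0, 0, 0, 0, 0, 0.2, 0, 0, 0, 0, 0, 0, 0.2, 0, 0, 0, 0, 0, 0, 0.2]
}}

```text
clock: 1.43
eef_pos: [493.3, 229.9, 213.1]
eef_rot: [-3.142, -0.001, -3.109]
wrist_force: [0.1, 0.1, 1.3]
finger_gap: 75.3
finger_force: 0.0
```

```bash
python3 - <<'E'
from h import *
s=manip.read_state();print(s["clock"],s["eef_pos"],s["eef_rot"],s["joints"].round(2))
m=manip.camera_model("wrist");p,d=manip.camera("wrist")
cv2.imwrite("pics/w_rack.png",p);np.savez("pics/w_rack.npz",p=p,d=d,**{k:m[k] for k in m})
E
```

```text
1.4333 [493.2724686  229.90233694 213.10995579] [-3.14150422e+00 -8.10777233e-04 -3.10943322e+00] [ 0.37  0.29  1.54  0.    1.32 -1.23]
```

View pics/w_rack.png

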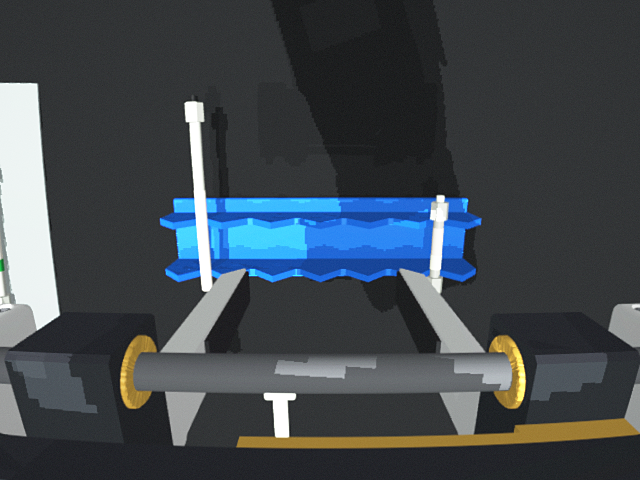

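The wrist view shows the rack: far base corners at (174,199) and (467,199), the long column at (200,200) and the short one at (438,240). Notches run along both rails.

```bash
python3 - <<'E'
from h import *
f=np.load("pics/w_rack.npz");p=f["p"];m={k:f[k] for k in("K","R","t")};m["k1"]=float(f["k1"])
hsv=cv2.cvtColor(p,cv2.COLOR_BGR2HSV);b=(hsv[...,0]>95)&(hsv[...,0]<130)&(hsv[...,1]>120)
b[:,:150]=0;b[:,490:]=0;b[300:]=0
# far base edge
for u in (180,225,270,320,370,420,462): 
    v=np.nonzero(b[:,u])[0].min()-.5; print("far edge",u,v,ray([[u,v]],m,8)[0].round(1))
row=[ (v,np.nonzero(b[v])[0].min(),np.nonzero(b[v])[0].max()) for v in (200,203,206,209)]
for v,l,r in row: 
    P=ray([[l-.5,v],[r+.5,v]],m,8); print("base ends",v,P.round(1).tolist(),P.mean(0).round(1))
# columns
w=(hsv[...,1]<50)&(hsv[...,2]>150)
for v in (130,160,190,207,225,240,255,262):
    for a,c in((180,216),(426,455)):
        x=np.nonzero(w[v,a:c])[0]
        if len(x): P=ray([[a+x.min()-.5,v],[a+x.max()+.5,v]],m,47);print("col",v,P.mean(0).round(1),"w",(P[1]-P[0])[1].round(1))
cr=cv2.resize(p[185:295,150:490],None,fx=2.35,fy=2.35,interpolation=cv2.INTER_CUBIC);cv2.imwrite("pics/crop_wr.png",cr)
# predicted notch bottoms/tips for hypothesised pose
c0=np.array([519.4,228.5]);a=.033;R=np.array([[np.cos(a),-np.sin(a)],[np.sin(a),np.cos(a)]])
for x in(-25,25):
    for y in (-88,-44,0,44,88):
        q=proj([*(c0+R@[x,y]),62],m)[0];print("tip",x,y,q.round(1),((q-[150,185])*2.35).round())
E
```

```text
far edge 180 196.5 [479.2  84.    8. ]
far edge 225 196.5 [477.9 130.7   8. ]
far edge 270 196.5 [476.5 176.7   8. ]
far edge 320 196.5 [474.9 227.5   8. ]
far edge 370 196.5 [473.2 278.3   8. ]
far edge 420 196.5 [471.4 329.4   8. ]
far edge 462 196.5 [469.7 373.    8. ]
base ends 200 [[483.0, 75.9, 8.0], [473.1, 380.3, 8.0]] [478.  228.1   8. ]
base ends 203 [[486.1, 75.7, 8.0], [476.2, 379.6, 8.0]] [481.2 227.6   8. ]
base ends 206 [[489.3, 75.5, 8.0], [479.3, 380.0, 8.0]] [484.3 227.7   8. ]
base ends 209 [[492.4, 75.3, 8.0], [482.5, 380.4, 8.0]] [487.4 227.8   8. ]
col 130 [413.8 114.8  47. ] w 10.8
col 160 [439.9 116.1  47. ] w 10.0
col 190 [466.9 116.9  47. ] w 10.2
col 207 [482.6 117.1  47. ] w 10.3
col 207 [475.4 337.6  47. ] w 15.9
col 225 [499.6 117.8  47. ] w 11.4
col 225 [492.4 338.9  47. ] w 9.5
col 240 [514.  118.6  47. ] w 10.5
col 240 [506.9 339.   47. ] w 10.5
col 255 [528.8 118.8  47. ] w 10.6
col 255 [521.6 339.7  47. ] w 10.6
col 262 [535.8 119.   47. ] w 11.7
col 262 [528.6 339.5  47. ] w 10.7
tip -25 -88 [220.4 226.8] [166.  98.]
tip -25 -44 [269.6 226.7] [281.  98.]
tip -25 0 [319.2 226.7] [398.  98.]
tip -25 44 [368.8 226.7] [514.  98.]
tip -25 88 [418.  226.7] [630.  98.]
tip 25 -88 [224.1 279.6] [174. 222.]
tip 25 -44 [271.5 279.8] [286. 223.]
tip 25 0 [319.3 279.8] [398. 223.]
tip 25 44 [367.1 279.8] [510. 223.]
tip 25 88 [414.5 279.6] [622. 222.]
```

View pics/crop_wr.png

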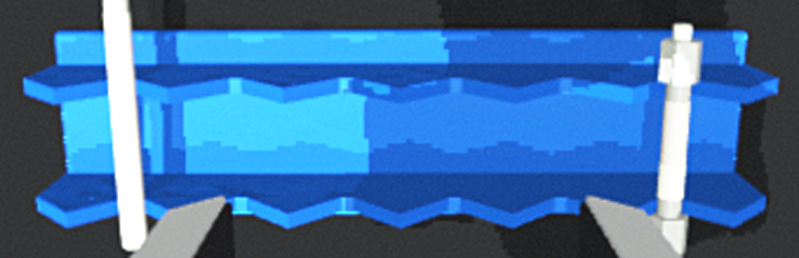

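Call:
{"fn": "jog_arm", "kwargs": {
  "rows": [0.324, -3.003, -1.083, 0, 0, -0.00883, 0.57, 0.324, -3.003, -1.083, 0, 0, -0.00883, 0.57, 0.324, -3.003, -1.083, 0, 0, -0.00883, 0.57, 0.324, -3.003, -1.083, 0, 0, -0.00883, 0.57, 0.324, -3.003, -1.083, 0, 0, -0.00883, 0.57, 0.324, -3.003, -1.083, 0, 0, -0.00883, 0.57, 0.324, -3.003, -1.083, 0, 0, -0.00883, 0.57, 0.324, -3.003, -1.083, 0, 0, -0.00883, 0.57, 0.324, -3.003, -1.083, 0, 0, -0.00883, 0.57, 0.324, -3.003, -1.083, 0, 0, -0.00883, 0.57, 0.324, -3.003, -1.083, 0, 0, -0.00883, 0.57, 0.324, -3.003, -1.083, 0, 0, -0.00883, 0.57, 0, 0, 0, 0, 0, 0, 0.57, 0, 0, -1, 0, 0, 0, 0.57, 0, 0, -1, 0, 0, 0, 0.57, 0, 0, -1, 0, 0, 0, 0.57, 0, 0, -1, 0, 0, 0, 0.57, 0, 0, 0, 0, 0, 0, 0.57, 0, 0, 0, 0, 0, 0, 0.57]
}}

```text
clock: 3.07
eef_pos: [532.4, -130.0, 42.9]
eef_rot: [3.141, -0.001, 3.069]
wrist_force: [0.4, 0.3, -0.6]
finger_gap: 40.3
finger_force: 0.0
```

```bash
python3 - <<'E'
from h import *
s=manip.read_state();print(s["clock"],s["eef_pos"],s["eef_rot"])
p,d=manip.camera("wrist");cv2.imwrite("pics/w_g.png",p)
E
```

```text
3.0667 [ 532.39412564 -129.98407389   42.90457807] [ 3.14130267e+00 -1.12980739e-03  3.06925129e+00]
```

View pics/w_g.png

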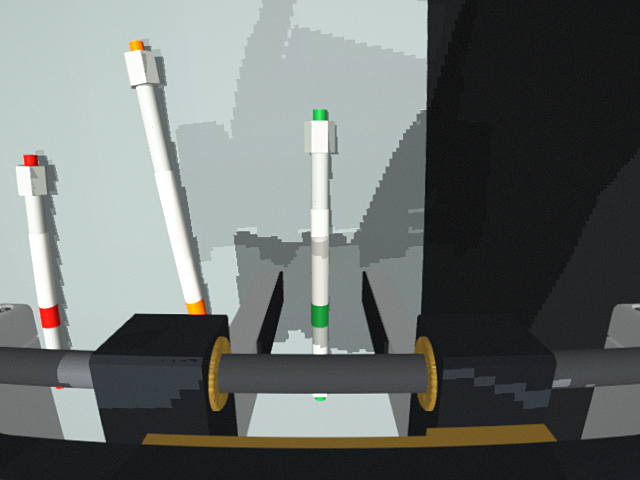

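The green column (band at 320,315) is centred and parallel between the fingers. I'll descend, grip it and lift.

Call:
{"fn": "jog_arm", "kwargs": {
  "rows": [0, 0, -1, 0, 0, 0, 0.57, 0, 0, -1, 0, 0, 0, 0.57, 0, 0, -0.6, 0, 0, 0, 0.57, 0, 0, -0.4, 0, 0, 0, 0.57, 0, 0, 0, 0, 0, 0, 0.57, 0, 0, 0, 0, 0, 0, 1, 0, 0, 0, 0, 0, 0, 1, 0, 0, 0, 0, 0, 0, 1, 0, 0, 0, 0, 0, 0, 1, 0, 0, 0, 0, 0, 0, 1, 0, 0, 0, 0, 0, 0, 1, 0, 0, 0, 0, 0, 0, 1, 0, 0, 0.4, 0, 0, 0, 1, 0, 0, 0.6, 0, 0, 0, 1, 0, 0, 0, 0, 0, 0, 1],
  "newtons": 30
}}

```text
clock: 4.37
eef_pos: [533.1, -130.8, 24.7]
eef_rot: [-3.141, 0.001, 3.068]
wrist_force: [-0.4, 0.3, -1.4]
finger_gap: 8.7
finger_force: 30.0
```

Call:
{"fn": "jog_arm", "kwargs": {
  "rows": [0, 0, 2, 0, 0, 0, 1, 0, 0, 3, 0, 0, 0, 1, 0, 0, 2.7, 0, 0, 0, 1, -0.06, 1.5, 0, 0, 0, 0.004, 1, -0.12, 3, 0, 0, 0, 0.009, 1, -0.12, 3, 0, 0, 0, 0.009, 1, -0.12, 3, 0, 0, 0, 0.009, 1, -0.12, 3, 0, 0, 0, 0.009, 1, -0.12, 3, 0, 0, 0, 0.009, 1, -0.12, 3, 0, 0, 0, 0.009, 1, -0.12, 3, 0, 0, 0, 0.009, 1, -0.12, 3, 0, 0, 0, 0.009, 1, -0.12, 3, 0, 0, 0, 0.009, 1, -0.12, 3, 0, 0, 0, 0.009, 1, -0.12, 1.9, 0, 0, 0, 0.008, 1, -0.06, 0.37, 0, 0, 0, 0.004, 1, 0, 0, -1.5, 0, 0, 0, 1, 0, 0, -1.5, 0, 0, 0, 1, 0, 0, 0, 0, 0, 0, 1, 0, 0, 0, 0, 0, 0, 1]
}}

```text
clock: 6.03
eef_pos: [518.0, 206.4, 70.3]
eef_rot: [-3.141, -0.001, -3.109]
wrist_force: [0.5, 0.3, -1.6]
finger_gap: 8.9
finger_force: 30.0
```

```bash
python3 - <<'E'
from h import *
s=manip.read_state();print(s["clock"],s["eef_pos"],s["eef_rot"],s["finger_gap"])
p,d=manip.camera("wrist");cv2.imwrite("pics/w_g2.png",p)
E
```

```text
6.0333 [517.98398988 206.41462631  70.32150059] [-3.14115299e+00 -1.26306782e-03 -3.10930376e+00] 8.852063031719705
```

View pics/w_g2.png

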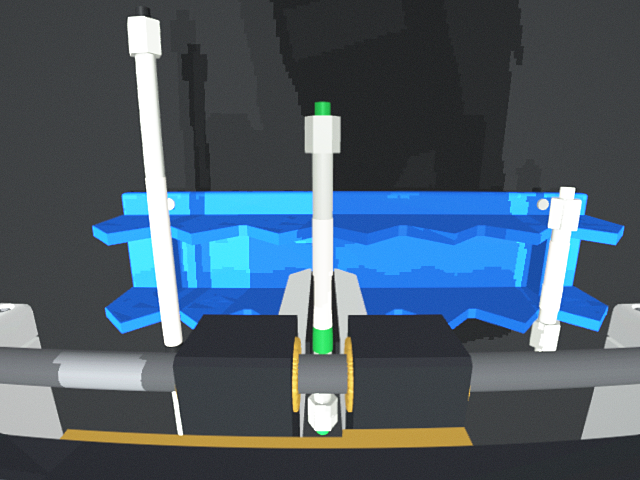

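Call:
{"fn": "jog_arm", "kwargs": {
  "rows": [0, 0, -0.8, 0, 0, 0, 1, 0, 0, -0.6, 0, 0, 0, 1, 0, 0, -0.3, 0, 0, 0, 1, 0, 0, -0.2, 0, 0, 0, 1, 0, 0, -0.1, 0, 0, 0, 1, 0, 0, 0, 0, 0, 0, 1]
}}

```text
clock: 6.58
eef_pos: [518.2, 207.0, 50.5]
eef_rot: [-3.141, -0.0, -3.109]
wrist_force: [0.7, -1.1, -1.4]
finger_gap: 8.4
finger_force: 30.0
```

Call:
{"fn": "jog_arm", "kwargs": {
  "rows": [0, 0, -0.1, 0, 0, 0, 1, 0, 0, 0, 0, 0, 0, 1]
}}

```text
clock: 6.75
eef_pos: [518.4, 207.0, 50.3]
eef_rot: [-3.142, 0.0, -3.109]
wrist_force: [-3.6, -2.4, 7.5]
finger_gap: 8.1
finger_force: 30.0
```

Call:
{"fn": "jog_arm", "kwargs": {
  "rows": [0, 0, 0, 0, 0, 0, 0.68, 0, 0, 0, 0, 0, 0, 0.68, 0, 0, 0, 0, 0, 0, 0.68, 0, 0, 1, 0, 0, 0, 0.68, 0, 0, 2, 0, 0, 0, 0.68, 0, 0, 2, 0, 0, 0, 0.68, 0, -1.6, 1, 0, 0, 0.002, 0.57, -0.02, -3.3, 0, 0, 0, 0.003, 0.57, -0.02, -3.3, 0, 0, 0, 0.003, 0.57, -0.02, -3.3, 0, 0, 0, 0.003, 0.57, -0.02, -3.3, 0, 0, 0, 0.003, 0.57, -0.02, -3.3, 0, 0, 0, 0.003, 0.57, -0.02, -3.3, 0, 0, 0, 0.003, 0.57, -0.02, -3.3, 0, 0, 0, 0.003, 0.57, -0.02, -3.3, 0, 0, 0, 0.003, 0.57, -0.02, -3.3, -1, 0, 0, 0.003, 0.57, -0.02, -3.3, -2, 0, 0, 0.003, 0.57, -0.02, -3.3, -2, 0, 0, 0.002, 0.57, 0, -3.3, -1, 0, 0, 0, 0.57, 0, 0, -0.7, 0, 0, 0, 0.57]
}}

```text
clock: 8.42
eef_pos: [515.5, -209.6, 41.9]
eef_rot: [-3.141, -0.0, -3.079]
wrist_force: [-0.9, -0.2, -0.1]
finger_gap: 40.9
finger_force: 0.0
```

Call:
{"fn": "jog_arm", "kwargs": {
  "rows": [0, -0.42, -0.4, 0, 0, 0, 0.57, 0, 0, 0, 0, 0, 0, 0.57]
}}

```text
clock: 8.58
eef_pos: [515.8, -209.2, 38.2]
eef_rot: [3.141, -0.001, -3.075]
wrist_force: [-0.3, 0.3, 0.3]
finger_gap: 40.3
finger_force: 0.0
```

```bash
python3 - <<'E'
from h import *
s=manip.read_state();print(s["clock"],s["eef_pos"],s["eef_rot"],s["finger_gap"])
p,d=manip.camera("wrist");t,_=manip.camera("top");
cv2.imwrite("pics/o1.png",np.hstack([cv2.resize(p,(400,300)),cv2.resize(t[160:300,110:297],(400,300))]))
E
```

```text
8.5833 [ 515.81859102 -209.20638506   38.23307369] [ 3.14114863e+00 -6.49361143e-04 -3.07521641e+00] 40.32384678268173
```

View pics/o1.png

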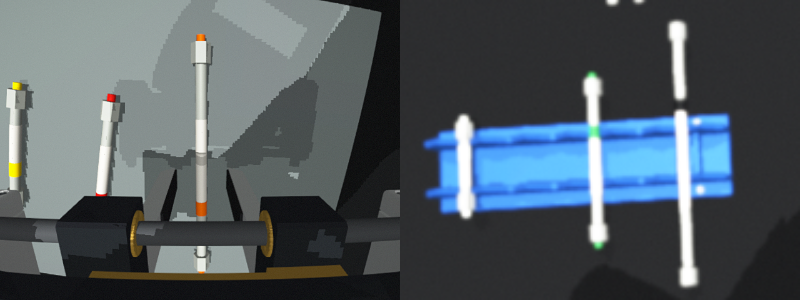

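The orange column is centred between the fingers (left half). The right half shows green seated two notches from the long column and centred on the rails. I'll grip orange now.

Call:
{"fn": "jog_arm", "kwargs": {
  "rows": [0, 0, -1, 0, 0, 0, 0.57, 0, 0, -1, 0, 0, 0, 0.57, 0, 0, -0.5, 0, 0, 0, 0.57, 0, 0, 0, 0, 0, 0, 0.57, 0, 0, 0, 0, 0, 0, 1, 0, 0, 0, 0, 0, 0, 1, 0, 0, 0, 0, 0, 0, 1, 0, 0, 0, 0, 0, 0, 1, 0, 0, 0, 0, 0, 0, 1, 0, 0, 0, 0, 0, 0, 1, 0, 0, 0, 0, 0, 0, 1, 0, 0, 0.4, 0, 0, 0, 1, 0, 0, 0.6, 0, 0, 0, 1, 0, 0, 0, 0, 0, 0, 1],
  "newtons": 30
}}

```text
clock: 9.85
eef_pos: [516.4, -209.4, 24.7]
eef_rot: [-3.141, 0.001, -3.075]
wrist_force: [0.5, -0.7, -1.8]
finger_gap: 8.5
finger_force: 30.0
```

Call:
{"fn": "jog_arm", "kwargs": {
  "rows": [0, 0, 2, 0, 0, 0, 1, 0, 0, 3, 0, 0, 0, 1, 0, 0, 2.7, 0, 0, 0, 1, 0.04, 1.5, 0, 0, 0, -0.003, 1, 0.03, 3.2, 0, 0, 0, -0.003, 1, 0.03, 3.2, 0, 0, 0, -0.003, 1, 0.03, 3.2, 0, 0, 0, -0.003, 1, 0.03, 3.2, 0, 0, 0, -0.003, 1, 0.03, 3.2, 0, 0, 0, -0.003, 1, 0.03, 3.2, 0, 0, 0, -0.003, 1, 0.03, 3.2, 0, 0, 0, -0.003, 1, 0.03, 3.2, 0, 0, 0, -0.003, 1, 0.03, 3.2, 0, 0, 0, -0.003, 1, 0.03, 3.2, 0, 0, 0, -0.003, 1, 0.03, 3.2, 0, 0, 0, -0.001, 1, 0, 0.5, 0, 0, 0, 0, 1, 0, 0, -1.5, 0, 0, 0, 1, 0, 0, -1.5, 0, 0, 0, 1, 0, 0, -1, 0, 0, 0, 1]
}}

```text
clock: 11.43
eef_pos: [519.2, 162.7, 59.4]
eef_rot: [-3.141, -0.001, -3.108]
wrist_force: [-0.1, 0.0, -2.2]
finger_gap: 8.3
finger_force: 30.0
```

Call:
{"fn": "jog_arm", "kwargs": {
  "rows": [0, 0, -0.8, 0, 0, 0, 1, 0, 0, -0.6, 0, 0, 0, 1, 0, 0, -0.3, 0, 0, 0, 1, 0, 0, -0.2, 0, 0, 0, 1, 0, 0, -0.1, 0, 0, 0, 1, 0, 0, -0.1, 0, 0, 0, 1, 0, 0, 0, 0, 0, 0, 1]
}}

```text
clock: 12.02
eef_pos: [523.5, 162.8, 44.5]
eef_rot: [3.141, 0.01, -3.109]
wrist_force: [-4.2, -5.5, 39.2]
finger_gap: 8.0
finger_force: 30.0
```

I over-lowered by 10 mm because I miscounted the lift. I'll back off to relieve the load before opening.

Call:
{"fn": "jog_arm", "kwargs": {
  "rows": [0, 0, 0.2, 0, 0, 0, 1, 0, 0, 0.2, 0, 0, 0, 1, 0, 0, 0.1, 0, 0, 0, 1, 0, 0, 0, 0, 0, 0, 1]
}}

```text
clock: 12.35
eef_pos: [520.2, 162.7, 45.0]
eef_rot: [3.141, 0.001, -3.109]
wrist_force: [0.5, -1.8, 7.7]
finger_gap: 8.4
finger_force: 30.0
```

Call:
{"fn": "jog_arm", "kwargs": {
  "rows": [0, 0, 0, 0, 0, 0, 0.68, 0, 0, 0, 0, 0, 0, 0.68, 0, 0, 0, 0, 0, 0, 0.68, 0, 0, 1, 0, 0, 0, 0.68, 0, 0, 2, 0, 0, 0, 0.68, 0, 0, 2, 0, 0, 0, 0.68, 0, -1.6, 1, 0, 0, -0.0125, 0.57, 0.075, -3.4, 0, 0, 0, -0.0125, 0.57, 0.075, -3.4, 0, 0, 0, -0.0125, 0.57, 0.075, -3.4, 0, 0, 0, -0.0125, 0.57, 0.075, -3.4, 0, 0, 0, -0.0125, 0.57, 0.075, -3.4, 0, 0, 0, -0.0125, 0.57, 0.075, -3.4, 0, 0, 0, -0.0125, 0.57, 0.075, -3.4, 0, 0, 0, -0.0125, 0.57, 0.075, -3.4, 0, 0, 0, -0.0125, 0.57, 0.075, -3.4, 0, 0, 0, -0.0125, 0.57, 0.075, -3.4, 0, 0, 0, -0.0125, 0.57, 0.075, -3.4, 0, 0, 0, -0.0125, 0.57, 0.075, -3.4, 0, 0, 0, -0.0125, 0.57, 0.075, -3.4, 0, 0, 0, -0.0125, 0.57]
}}

```text
clock: 14.02
eef_pos: [529.2, -296.9, 105.1]
eef_rot: [3.142, 0.0, 2.999]
wrist_force: [0.1, 0.3, 0.3]
finger_gap: 40.4
finger_force: 0.0
```

Call:
{"fn": "jog_arm", "kwargs": {
  "rows": [0, -0.38, -2, 0, 0, 0, 0.57, 0, 0, -2.5, 0, 0, 0, 0.57, 0, 0, -2.1, 0, 0, 0, 0.57, 0, 0, 0, 0, 0, 0, 0.57, 0, 0, 0, 0, 0, 0, 0.57]
}}

```text
clock: 14.43
eef_pos: [529.2, -298.8, 38.6]
eef_rot: [3.141, -0.001, 2.999]
wrist_force: [0.3, -0.4, 0.6]
finger_gap: 40.8
finger_force: 0.0
```

```bash
python3 - <<'E'
from h import *
s=manip.read_state();print(s["clock"],s["eef_pos"],s["eef_rot"],s["finger_gap"])
p,d=manip.camera("wrist");t,_=manip.camera("top");
cv2.imwrite("pics/r1.png",np.hstack([cv2.resize(p,(400,300)),cv2.resize(t[160:300,110:297],(400,300))]))
E
```

```text
14.4333 [ 529.22124761 -298.7605198    38.56844405] [ 3.14089736e+00 -1.41726336e-03  2.99940136e+00] 40.79609755653572
```

View pics/r1.png

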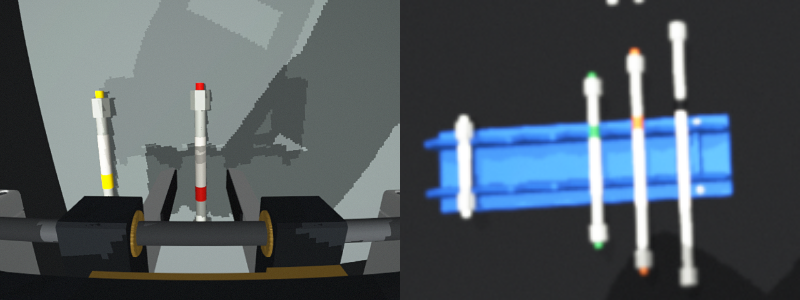

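Orange lies seated next to the long column, centred. Red is centred between the fingers, so I'll grip it.

Call:
{"fn": "jog_arm", "kwargs": {
  "rows": [0, 0, -1, 0, 0, 0, 0.57, 0, 0, -1, 0, 0, 0, 0.57, 0, 0, -0.5, 0, 0, 0, 0.57, 0, 0, 0, 0, 0, 0, 0.57, 0, 0, 0, 0, 0, 0, 1, 0, 0, 0, 0, 0, 0, 1, 0, 0, 0, 0, 0, 0, 1, 0, 0, 0, 0, 0, 0, 1, 0, 0, 0, 0, 0, 0, 1, 0, 0, 0, 0, 0, 0, 1, 0, 0, 0, 0, 0, 0, 1, 0, 0, 0.4, 0, 0, 0, 1, 0, 0, 0.6, 0, 0, 0, 1, 0, 0, 0, 0, 0, 0, 1],
  "newtons": 30
}}

```text
clock: 15.7
eef_pos: [529.9, -299.3, 24.8]
eef_rot: [-3.141, 0.001, 2.999]
wrist_force: [0.8, -0.5, -1.3]
finger_gap: 8.0
finger_force: 30.0
```

Call:
{"fn": "jog_arm", "kwargs": {
  "rows": [0, 0, 2, 0, 0, 0, 1, 0, 0, 3.2, 0, 0, 0, 1, 0, 0, 3.5, 0, 0, 0, 1, 0, 1.8, 0, 0, 0, 0, 1, -0.09, 3.75, 0, 0, 0, 0.0125, 1, -0.09, 3.75, 0, 0, 0, 0.0125, 1, -0.09, 3.75, 0, 0, 0, 0.0125, 1, -0.09, 3.75, 0, 0, 0, 0.0125, 1, -0.09, 3.75, 0, 0, 0, 0.0125, 1, -0.09, 3.75, 0, 0, 0, 0.0125, 1, -0.09, 3.75, 0, 0, 0, 0.0125, 1, -0.09, 3.75, 0, 0, 0, 0.0125, 1, -0.09, 3.75, 0, 0, 0, 0.0125, 1, -0.09, 3.75, 0, 0, 0, 0.0125, 1, -0.09, 3.75, 0, 0, 0, 0.0125, 1, -0.09, 3.75, 0, 0, 0, 0.0125, 1, -0.09, 3.75, 0, 0, 0, 0.0125, 1, -0.09, 3.75, 0, 0, 0, 0.0125, 1, 0, 0.68, 0, 0, 0, 0, 1]
}}

```text
clock: 17.28
eef_pos: [516.1, 255.5, 110.7]
eef_rot: [3.141, 0.001, -3.105]
wrist_force: [0.1, 0.9, -1.5]
finger_gap: 8.5
finger_force: 30.0
```

Call:
{"fn": "jog_arm", "kwargs": {
  "rows": [0, 0, -1.5, 0, 0, 0, 1, 0, 0, -1.5, 0, 0, 0, 1, 0, 0, -1, 0, 0, 0, 1, 0, 0, 0, 0, 0, 0, 1]
}}

```text
clock: 17.62
eef_pos: [515.9, 250.2, 68.5]
eef_rot: [-3.14, -0.003, -3.109]
wrist_force: [0.5, -0.7, -1.5]
finger_gap: 8.2
finger_force: 30.0
```

Call:
{"fn": "jog_arm", "kwargs": {
  "rows": [0, 0.04, -0.8, 0, 0, 0, 1, 0, 0, -0.6, 0, 0, 0, 1, 0, 0, -0.3, 0, 0, 0, 1, 0, 0, -0.2, 0, 0, 0, 1, 0, 0, -0.1, 0, 0, 0, 1, 0, 0, 0, 0, 0, 0, 1]
}}

```text
clock: 18.12
eef_pos: [517.0, 251.1, 50.7]
eef_rot: [-3.142, 0.0, -3.109]
wrist_force: [-0.3, -1.1, -1.6]
finger_gap: 8.5
finger_force: 30.0
```

Call:
{"fn": "jog_arm", "kwargs": {
  "rows": [0, 0, -0.1, 0, 0, 0, 1, 0, 0, 0, 0, 0, 0, 1, 0, 0, 0, 0, 0, 0, 0.68, 0, 0, 0, 0, 0, 0, 0.68, 0, 0, 0, 0, 0, 0, 0.68, 0, 0, 1, 0, 0, 0, 0.68, 0, 0, 2, 0, 0, 0, 0.68, 0, 0, 2.5, 0, 0, 0, 0.68]
}}

```text
clock: 18.78
eef_pos: [516.2, 251.0, 104.6]
eef_rot: [-3.141, -0.002, -3.109]
wrist_force: [0.3, -0.2, 0.2]
finger_gap: 29.9
finger_force: 0.0
```

Call:
{"fn": "jog_arm", "kwargs": {
  "rows": [0, -1.8, 0, 0, 0, 0, 0.57, -0.037, -3.85, 0, 0, 0, -0.0116, 0.57, -0.037, -3.85, 0, 0, 0, -0.0116, 0.57, -0.037, -3.85, 0, 0, 0, -0.0116, 0.57, -0.037, -3.85, 0, 0, 0, -0.0116, 0.57, -0.037, -3.85, 0, 0, 0, -0.0116, 0.57, -0.037, -3.85, 0, 0, 0, -0.0116, 0.57, -0.037, -3.85, 0, 0, 0, -0.0116, 0.57, -0.037, -3.85, 0, 0, 0, -0.0116, 0.57, -0.037, -3.85, 0, 0, 0, -0.0116, 0.57, -0.037, -3.85, 0, 0, 0, -0.0116, 0.57, -0.037, -3.85, 0, 0, 0, -0.0116, 0.57, -0.037, -3.85, 0, 0, 0, -0.0116, 0.57, -0.037, -3.85, 0, 0, 0, -0.0116, 0.57, -0.037, -3.85, 0, 0, 0, -0.0116, 0.57, -0.037, -3.85, 0, 0, 0, -0.0116, 0.57, -0.037, -3.85, 0, 0, 0, -0.0116, 0.57, 0, -0.08, -2, 0, 0, 0, 0.57, 0, 0, -2.5, 0, 0, 0, 0.57, 0, 0, -2.1, 0, 0, 0, 0.57]
}}

```text
clock: 20.45
eef_pos: [510.6, -384.3, 37.9]
eef_rot: [-3.141, 0.0, 2.988]
wrist_force: [0.6, -0.3, 0.1]
finger_gap: 40.6
finger_force: 0.0
```

Call:
{"fn": "jog_arm", "kwargs": {
  "rows": [0, 0, 0, 0, 0, 0, 0.57, 0, 0, 0, 0, 0, 0, 0.57]
}}

```text
clock: 20.62
eef_pos: [510.8, -383.4, 38.7]
eef_rot: [3.141, -0.001, 2.989]
wrist_force: [-0.3, -0.9, 0.3]
finger_gap: 40.5
finger_force: 0.0
```

```bash
python3 - <<'E'
from h import *
s=manip.read_state();print(s["clock"],s["eef_pos"],s["eef_rot"],s["finger_gap"])
p,d=manip.camera("wrist");t,_=manip.camera("top");
cv2.imwrite("pics/y1.png",np.hstack([cv2.resize(p,(400,300)),cv2.resize(t[160:300,110:297],(400,300))]))
E
```

```text
20.6167 [ 510.81946762 -383.43833449   38.70367709] [ 3.14097998e+00 -9.83930890e-04  2.98876233e+00] 40.46177949316092
```

View pics/y1.png

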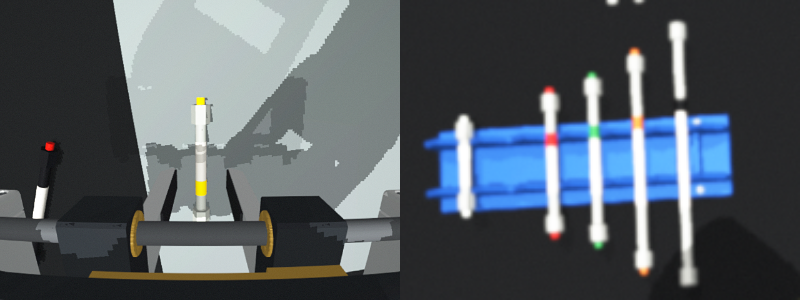

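Red is seated in its notch. Yellow is centred between the fingers, so I'll grip it.

Call:
{"fn": "jog_arm", "kwargs": {
  "rows": [0, 0, -1, 0, 0, 0, 0.57, 0, 0, -1, 0, 0, 0, 0.57, 0, 0, -0.5, 0, 0, 0, 0.57, 0, 0, 0, 0, 0, 0, 0.57, 0, 0, 0, 0, 0, 0, 1, 0, 0, 0, 0, 0, 0, 1, 0, 0, 0, 0, 0, 0, 1, 0, 0, 0, 0, 0, 0, 1, 0, 0, 0, 0, 0, 0, 1, 0, 0, 0, 0, 0, 0, 1, 0, 0, 0, 0, 0, 0, 1, 0, 0, 0.4, 0, 0, 0, 1, 0, 0, 0.6, 0, 0, 0, 1, 0, 0, 0, 0, 0, 0, 1],
  "newtons": 30
}}

```text
clock: 21.88
eef_pos: [511.4, -383.9, 24.9]
eef_rot: [-3.141, 0.001, 2.989]
wrist_force: [0.4, 0.1, -0.6]
finger_gap: 8.3
finger_force: 30.0
```

Call:
{"fn": "jog_arm", "kwargs": {
  "rows": [0, 0, 2, 0, 0, 0, 1, 0, 0, 3.2, 0, 0, 0, 1, 0, 0, 3.5, 0, 0, 0, 1, 0, 1.8, 0, 0, 0, 0, 1, 0.027, 3.95, 0, 0, 0, 0.0116, 1, 0.027, 3.95, 0, 0, 0, 0.0116, 1, 0.027, 3.95, 0, 0, 0, 0.0116, 1, 0.027, 3.95, 0, 0, 0, 0.0116, 1, 0.027, 3.95, 0, 0, 0, 0.0116, 1, 0.027, 3.95, 0, 0, 0, 0.0116, 1, 0.027, 3.95, 0, 0, 0, 0.0116, 1, 0.027, 3.95, 0, 0, 0, 0.0116, 1, 0.027, 3.95, 0, 0, 0, 0.0116, 1, 0.027, 3.95, 0, 0, 0, 0.0116, 1, 0.027, 3.95, 0, 0, 0, 0.0116, 1, 0.027, 3.95, 0, 0, 0, 0.0116, 1, 0.027, 3.95, 0, 0, 0, 0.0116, 1, 0.027, 3.95, 0, 0, 0, 0.0116, 1, 0.027, 3.95, 0, 0, 0, 0.0116, 1, 0.027, 3.95, 0, 0, 0, 0.0116, 1]
}}

```text
clock: 23.55
eef_pos: [514.9, 268.4, 110.8]
eef_rot: [3.141, 0.0, -3.108]
wrist_force: [0.2, -0.6, -1.9]
finger_gap: 8.4
finger_force: 30.0
```

Call:
{"fn": "jog_arm", "kwargs": {
  "rows": [0, 2, 0, 0, 0, 0, 1, 0, 0.86, 0, 0, 0, 0, 1, 0, 0, -1.5, 0, 0, 0, 1, 0, 0, -1.5, 0, 0, 0, 1, 0, 0, -1, 0, 0, 0, 1, 0, 0, 0, 0, 0, 0, 1, 0, 0, 0, 0, 0, 0, 1]
}}

```text
clock: 24.13
eef_pos: [515.4, 294.4, 70.5]
eef_rot: [-3.141, -0.001, -3.11]
wrist_force: [-0.7, 0.2, -1.4]
finger_gap: 8.2
finger_force: 30.0
```

Call:
{"fn": "jog_arm", "kwargs": {
  "rows": [0, 0.04, -0.8, 0, 0, 0, 1, 0, 0, -0.6, 0, 0, 0, 1, 0, 0, -0.3, 0, 0, 0, 1, 0, 0, -0.2, 0, 0, 0, 1, 0, 0, -0.1, 0, 0, 0, 1, 0, 0, -0.1, 0, 0, 0, 1, 0, 0, 0, 0, 0, 0, 1]
}}

```text
clock: 24.72
eef_pos: [515.4, 295.2, 50.4]
eef_rot: [-3.141, 0.0, -3.109]
wrist_force: [-3.8, -4.0, 7.7]
finger_gap: 8.3
finger_force: 30.0
```

Seated. I'll release, rise and swing clear so the cameras can see.

Call:
{"fn": "jog_arm", "kwargs": {
  "rows": [0, 0, 0, 0, 0, 0, 0.68, 0, 0, 0, 0, 0, 0, 0.68, 0, 0, 0, 0, 0, 0, 0.68, 0, 0, 1, 0, 0, 0, 0.68, 0, 0, 2, 0, 0, 0, 0.68, 0, 0, 3, 0, 0, 0, 0.68, 0, 0, 3, 0, 0, 0, 0.68, -2, -2, 2, 0, 0, 0, 0.68, -2, -3, 0, 0, 0, 0, 0.68, -2, -3, 0, 0, 0, 0, 0.68, -2, -3, 0, 0, 0, 0, 0.68, -2, -3, 0, 0, 0, 0, 0.68, -1, -3, 0, 0, 0, 0, 0.68, 0, -3, 0, 0, 0, 0, 0.68, 0, -3, 0, 0, 0, 0, 0.68, 0, -3, 0, 0, 0, 0, 0.68, 0, -3, 0, 0, 0, 0, 0.68, 0, 0, 0, 0, 0, 0, 0.68]
}}

```text
clock: 26.22
eef_pos: [405.3, 2.0, 160.3]
eef_rot: [-3.141, 0.001, -3.112]
wrist_force: [0.7, 0.3, -0.2]
finger_gap: 30.1
finger_force: 0.0
```

```bash
python3 - <<'E'
from h import *
print(manip.read_state()["clock"])
t,_=manip.camera("top");s,_=manip.camera("side")
cv2.imwrite("pics/f.png",np.hstack([cv2.resize(t[80:320,100:420],(400,300)),cv2.resize(s[140:260,260:460],(400,300))]))
E
```

```text
26.2167
```

View pics/f.png

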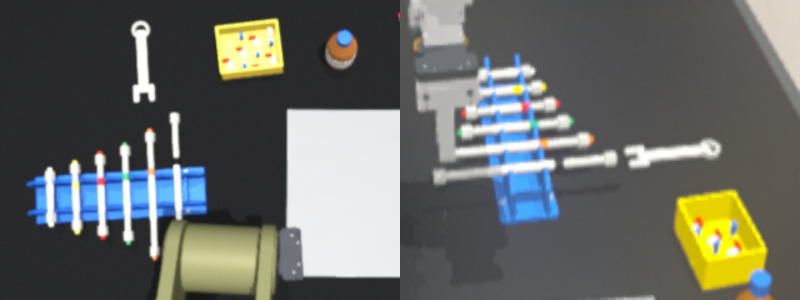

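Both views show all six columns in order (white, yellow, red, green, orange, black), seated and parallel. The wrench, bin and bottle are where they started, so I'm handing in.

```bash
python3 -c "
from cell import manip
print(manip.sign_off())"
```

```text
the job is handed in; nothing more can be done
None
```

I laid the four loose columns in the rack in length order (125, 150, 175, 225 mm from the short end) and handed the job in at about 26 s; the sign-off gave no verdict. I pressed the 225 mm column about 10 mm too low, with 39 N at the wrist, then eased off before releasing, and the final pictures show every column seated and nothing else visibly moved.

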